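Swing the water filter's spout over the jug

TASK

Push the bench-top water filter's chrome swivel spout round with a fingertip until its outlet is over the middle of the blue jug's mouth, ready for filling, and leave it there. Push it gently and do not grip it, and leave the jug and everything else on the bench standing where they are.

Things in the scene. Friction and masses are not known exactly. Their poses are not given: they have to be found in the camera images.
- filter: Bench-top water filter, fixed to the bench: white upright canister (diameter 110, foot 128), ribbed grey head (diameter 127) up to z 175, chrome swivel on top. Origin: centre of its underside, on the spout's vertical swivel axis. Its -x axis is its front; the inlet port, a short hose and its loose tap coupling are at its back (+x, to 140 mm from the axis).
- spout (a joint): Angle of the chrome spout about the filter's vertical axis (rad), range -2.3 to 2.3. At 0 the spout points along the filter's own -x axis (its front); it grows counter-clockwise seen from above, so the spout points along (-cos q, -sin q) in the filter's frame. The swivel has dry friction of 0.25 N m (about 2 N pushed sideways at mid-arm) and stays where it is left, no spring.
- pivot (a point): Point on the swivel axis at the height of the spout's straight tube (227 mm above the bench). It turns with the spout: its -x axis runs along the straight tube towards the outlet, z is up.
- outlet (a point): Centre of the outlet's lower face at the spout's free end, 172 mm from the swivel axis, 185 mm above the bench. The spout: a round tube 12 mm in diameter that rises on the axis, runs level (centre line 227 mm above the bench) from 17 to 148 mm from the axis, then bends down to an 18 mm wide outlet.
- jug: Blue ceramic jug, loose, empty, about 0.6 kg, 150 mm high, 112 mm across at its widest. It stands beside the filter to the left or right of the spout; its centre is 160 to 186 mm from the swivel axis, so the outlet can pass within about 15 mm of over its centre. Origin: centre of its underside. Handle on its -x side (to 94 mm from its axis), pouring lip on its +x side.
- jug_mouth (a point): Centre of the jug's open mouth, level with its rim, 150 mm above the bench. The opening is 90 mm across.
- cup: Salmon-pink hard silicone cup, loose, 64 mm across, 95 mm high, holding four markers, on the other side of the spout from the jug. Origin: centre of its underside.
- marker0: Thick marker, loose, standing upright in the cup: 17 mm across, 135 mm long, white with a red cap, its top 141 mm above the bench. Origin: centre of its lower end.
- marker1: Thick marker, loose, standing upright in the cup: 17 mm across, 135 mm long, white with a black cap, its top 141 mm above the bench. Origin: centre of its lower end.
- marker2: Thick marker, loose, standing upright in the cup: 17 mm across, 135 mm long, white with a green cap, its top 141 mm above the bench. Origin: centre of its lower end.
- marker3: Thick marker, loose, standing upright in the cup: 17 mm across, 135 mm long, white with a blue cap, its top 141 mm above the bench. Origin: centre of its lower end.
- tape: Roll of white electrical tape lying flat, loose, 64 mm across, 18 mm high. Origin: centre of its underside.
- dome: Glass paperweight dome, loose, 76 mm across, 38 mm high. Origin: centre of its underside.
- stapler: Purple press-button stapler, loose, 130 x 34 mm, 55 mm high, along its x axis. Origin: centre of its underside.

How it is judged (in metres and radians):
At the end, for the whole second after the job is handed in: The spout is at rest with its outlet's centre within 20 mm, seen from above, of the centre of the jug's mouth; the jug stands upright, and jug, cup, tape, paperweight and stapler are within 12 mm of where they started (horizontal distance between outlet and jug_mouth below 0.02 m and velocity of joint spout between -0.03 and 0.03 rad/s and angle between jug's own z axis and vertical below 0.05 rad and linear speed of jug below 0.02 m/s and distance of each of jug, cup, tape, dome, stapler from where it was at the start of the episode below 0.012 m); the robot touches nothing.
It fails at once if the spout or filter is pushed or squeezed with more than 20 N (contact force between the arm and filter above 20 N).
It fails at once if the spout is gripped: pushed while its tube or outlet is centred between the finger pads (y of the grasp point in the frame of pivot between -0.009 and 0.009 m and x of the grasp point in the frame of pivot between -0.185 and 0.01 m and z of the grasp point in the frame of pivot below 0.016 m and contact force between the fingers and filter above 0.5 N).
It fails at once if the jug is moved or lifted by more than 12 mm (distance of jug from where it was at the start of the episode above 0.012 m).
It fails at once if the marker cup, tape, paperweight or stapler is moved or lifted by more than 12 mm (distance of any of cup, tape, dome, stapler from where it was at the start of the episode above 0.012 m).
It fails at once if a marker is moved by more than 30 mm or lifted out of the cup (distance of any of marker0, marker1, marker2, marker3 from where it was at the start of the episode above 0.03 m).
It also fails if it takes over 40 s, if anything falls off the work surface, if the arm or the gripper's body presses on something with over 40 N, if the wrist force passes 120 N, or if a joint passes its speed limit or range.

ROBOT

A 6-joint arm with a two-finger parallel gripper is mounted at the origin on the work surface. World frame = base frame: x ahead of the robot, y to its left, z up, the work surface at z = 0. Lengths are in m, angles in degrees, forces in N, time in s.
With the tool pointing down it reaches from about 0.275 to 0.725 m from the base axis. Payload 15.9 kg.
Tool frame: the origin (TCP) lies between the finger pads; the fingertips stand 22 mm ahead of it and the grasp point (between the pads) lies 3 mm ahead of it; z points along the fingers, y is the line along which they close (so a half turn about z gives the same grasp; the last joint's range is limited). The gripper opens to 85 mm and grips with 20 to 120 N. Pads are 22 mm wide; open, the fingers measure 114 mm over their backs; the gripper's body (76 mm by 85 mm) begins 54 mm behind the grasp point. The pads swing forward as they close: fully open they stand 13 mm farther back than shut.
Start: joints at [-67.323, 12.198, -1.971, 75.831, 0, 90], TCP at [0.193, -0.461, 0.253] pointing down, gripper open.
Joint ranges: [-170.91, 170.91], [-42.67, 98.43], [-65.05, 77.54], [-120.47, 116.71], [-90, 82.35], [-180, 180]. Speed limits (degrees/s): [108.29, 108.29, 136.94, 147.25, 180, 180].

INTERFACE

Orientations are given as a 3x3 rotation matrix whose columns are the frame's x, y, z axes.
In Python, from station import robot gives the robot as it stands. Calls block until the motion is done:
- robot.reach(position, orientation): joint-space move of the TCP to a pose.
- robot.movel(position, orientation=None, vel=0.15, contact_N=None): straight line of the TCP; orientation=None keeps the orientation; vel is the mean speed in m/s. With contact_N (N) it stops when the force on the tool has changed by that much, and returns True; else False.
- robot.set_joints(angles): joint-space move.
- robot.open() and robot.clamp(newtons=None): open the fingers fully, or close them until they stop; newtons is the grip in N (None keeps the last).
- robot.hold(seconds).
- robot.solve_ik(position, orientation): joint angles nearest the present ones, or None.
- robot.capture(name): name is "scene" or "side" or "wrist"; returns the picture (384x512x3 uint8, blue, green, red); there is no depth.
- robot.camera_model(name): a dict with "fx", "fy", "cx", "cy" (pixels), "rvec" (rotation vector, rad) and "tvec" (3), from world to camera coordinates, as OpenCV has them. Camera axes: x right, y down, z forward; pixel columns grow to the right and rows downward; lengths in m; the calibration is good to about 2 mm. A picture is of the moment at which its call begins: read the wrist's pose just before it. camera_model takes no time and is no camera call; for the wrist camera it gives the pose at the moment of the call.
A pose or a line that the arm cannot do raises robot.PlanningError and nothing moves.
- robot.hand_in(): hands the job in; it is judged then, once.
Readings, each from a call of its own:
- robot.current_t(): time.
- robot.current_joint_positions(): joint angles.
- robot.current_joint_vel(): joint speeds.
- robot.current_tau(): joint torques, N m.
- robot.current_ee_pos(): TCP position.
- robot.current_orientation(): TCP orientation.
- robot.current_force(): force on the tool from outside, world axes, zero at the start.
- robot.current_wrist_torque(): the same for the moment, N m.
- robot.current_width(): opening from 0.0 (shut) to 1.0 (fully open).
- robot.current_finger_force(): force on a finger pad.
Only numpy, scipy, OpenCV 4.12 (cv2) and the standard library are available. Lean on these libraries where they do the work, as an engineer would, in place of code of your own. Each camera call takes 0.05 s, during which the arm holds its last target. There are 200 camera calls.

## Working session

There is one attempt and no reset: what is moved stays moved. The work goes in short steps, each a Python script; the robot and the scene stay as the last script left them, time stands still between calls to the robot, and variables do not carry over. Pictures are saved under pics/ and viewed, at most 10 in all, crops included, and the job is handed in when it is done.

```bash
mkdir -p pics; ls
python3 - <<'E'
from station import robot
import cv2
for n in("scene","side"):
    cv2.imwrite(f"pics/{n}0.png",robot.capture(n)); print(n,robot.camera_model(n))
E
```

```text
pics
scene {'fx': 387.18060915233616, 'fy': 387.18060915233616, 'cx': 256.97494387477286, 'cy': 188.0022129418329, 'rvec': array([ 1.590913  ,  2.06770626, -0.78226641]), 'tvec': array([ 0.10870723, -0.29143992,  1.5769937 ])}
side {'fx': 424.5201969769322, 'fy': 424.5201969769322, 'cx': 250.5332596253148, 'cy': 189.0943865653619, 'rvec': array([ 2.14445239, -0.25753878,  0.10785164]), 'tvec': array([-0.50765616,  0.2293189 ,  0.88992427])}
```

View pics/scene0.png

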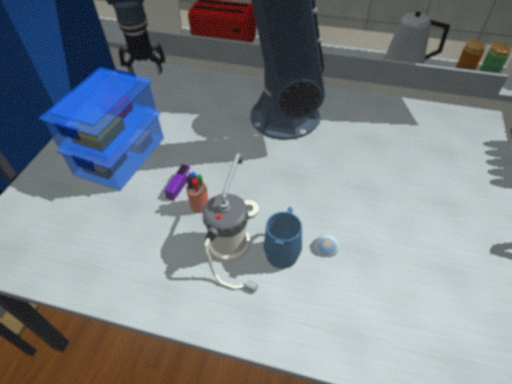

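View pics/side0.png

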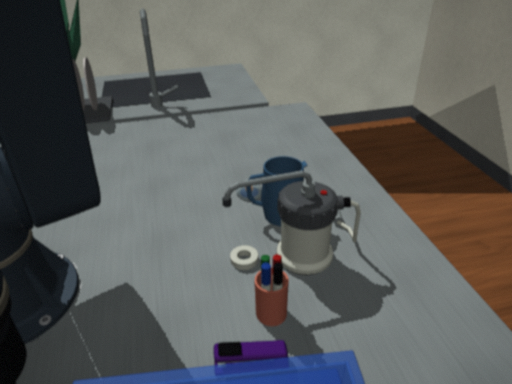

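The scene view shows the filter head at about (227,215), with the spout pointing towards the robot and its outlet near (239,157). The jug is at (284,228) on the +y side, and the cup at (198,195) on the -y side. In the side view the spout runs from (308,178) to its outlet at (227,200), with the jug mouth near (285,167).

Run:
```python
import cv2,numpy as np
a=cv2.imread("pics/scene0.png")[145:275,180:310]; b=cv2.imread("pics/side0.png")[145:275,215:345]
cv2.imwrite("pics/crop.png",cv2.convertScaleAbs(np.hstack([cv2.resize(i,(400,400),interpolation=cv2.INTER_CUBIC) for i in(a,b)]),alpha=1.5))
```

```text
(no output)
```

View pics/crop.png

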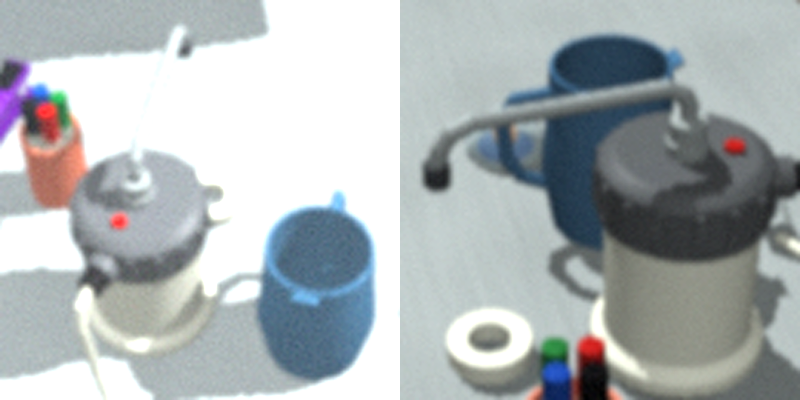

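```bash
cat > h.py <<'E'
import numpy as np,cv2
from station import robot
def cam(n):
    c=robot.camera_model(n); K=np.array([[c['fx'],0,c['cx']],[0,c['fy'],c['cy']],[0,0,1]])
    return K,np.array(c['rvec']),np.array(c['tvec'])
def ray(n,p,m=None):
    K,r,t=m or cam(n); R=cv2.Rodrigues(r)[0]
    return -R.T@t, R.T@np.linalg.inv(K)@np.array([p[0],p[1],1.])
def onz(n,p,z,m=None):
    o,d=ray(n,p,m); return (o+d*(z-o[2])/d[2]).round(4)
def proj(n,P,m=None):
    K,r,t=m or cam(n); return cv2.projectPoints(np.float64(P).reshape(-1,3),r,t,K,None)[0].reshape(-1,2).round(1)
def tri(n1,p1,n2,p2):
    P=[]
    for n in(n1,n2):
        K,r,t=cam(n); P.append(K@np.c_[cv2.Rodrigues(r)[0],t])
    X=cv2.triangulatePoints(P[0],P[1],np.float64(p1).reshape(2,1),np.float64(p2).reshape(2,1)).ravel(); return (X[:3]/X[3]).round(4)
E
python3 - <<'E'
from h import *
s=lambda x,y:(180+x/3.077-.34,145+y/3.077-.34); d=lambda x,y:(215+(x-400)/3.077-.34,145+y/3.077-.34)
for k,a,b,z in(("outlet",s(184,47),d(436,182),.189),("swivel",s(136,187),d(687,150),.178),("mouth",s(320,250),d(610,68),.15)):
    print(k,onz("scene",a,z),onz("side",b,z),tri("scene",a,"side",b))
print("rim",[onz("scene",s(*p),.15) for p in((265,250),(374,250),(320,208))],[onz("side",d(*p),.15) for p in((549,65),(672,68),(610,36))])
print("head",[onz("scene",s(*p),.165) for p in((72,205),(207,205))],[onz("side",d(*p),.165) for p in((594,170),(775,170))])
print("cup",onz("scene",s(50,125),.1),"tape",onz("side",d(490,340),.01))
print(robot.current_orientation().round(3))
E
```

```text
outlet [ 0.4632 -0.0388  0.189 ] [ 0.4667 -0.0436  0.189 ] [ 0.4655 -0.0398  0.1882]
swivel [ 0.6304 -0.033   0.178 ] [ 0.6386 -0.035   0.178 ] [ 0.6358 -0.0341  0.1799]
mouth [0.6361 0.1355 0.15  ] [0.6338 0.1266 0.15  ] [0.6351 0.1344 0.1462]
rim [array([0.6482, 0.0891, 0.15  ]), array([0.6242, 0.181 , 0.15  ]), array([0.5912, 0.1255, 0.15  ])] [array([0.5889, 0.1436, 0.15  ]), array([0.6804, 0.114 , 0.15  ]), array([0.6485, 0.1756, 0.15  ])]
head [array([ 0.6544, -0.0858,  0.165 ]), array([0.6243, 0.0301, 0.165 ])] [array([ 0.5773, -0.0238,  0.165 ]), array([ 0.6944, -0.0548,  0.165 ])]
cup [ 0.5192 -0.1678  0.1   ] tape [ 0.505  -0.0037  0.01  ]
[[ 0.923  0.386 -0.   ]
 [ 0.386 -0.923  0.001]
 [ 0.    -0.001 -1.   ]]
```

```bash
cat >> h.py <<'E'
PIV=np.array([.636,-.034]); RR=.10
def pose(phi,d,z=.229):
    """finger on the trailing side of a spout pointing to world angle phi (deg), pushing clockwise"""
    a=np.radians(phi); u=np.array([np.cos(a),np.sin(a)]); t=np.array([u[1],-u[0]])
    R=np.array([[t[0],t[1],0],[t[1],-t[0],0],[0,0,-1.]])
    return np.r_[PIV+RR*u-d*t,z],R
E
python3 - <<'E'
from h import *
g=onz("scene",(119,189),0); print("box corner",g,proj("scene",[[g[0],g[1],z] for z in(.1,.15,.2,.25,.3)]).tolist())
print("box top if z=.2",[onz("scene",p,.2) for p in((158,80),(45,120),(100,70))])
for p,R in(([.193,-.461,.42],robot.current_orientation()),pose(182,.05,.35),pose(182,.05),pose(140,.017),pose(90,.017),pose(90,.06,.3)):
    q=robot.solve_ik(p,R); print(np.round(p,3),None if q is None else np.round(q,1))
E
```

```text
box corner [ 0.5224 -0.4631  0.    ] [[110.3, 168.9], [105.5, 157.9], [100.5, 146.2], [95.1, 133.7], [89.3, 120.4]]
box top if z=.2 [array([ 0.1542, -0.4412,  0.2   ]), array([ 0.4552, -0.7052,  0.2   ]), array([ 0.1467, -0.682 ,  0.2   ])]
[ 0.193 -0.461  0.42 ] [-67.3  15.2  26.3 101.2   0.   90. ]
[ 0.538 -0.087  0.35 ] [-9.2 18.5 20.3 91.8  0.  78.8]
[ 0.538 -0.087  0.229] [-9.2 17.8  1.9 74.1  0.  78.8]
[0.548 0.017 0.229] [  1.8  18.3   2.6  74.3   0.  131.8]
[0.619 0.066 0.229] [   6.1   27.5   16.1   78.6    0.  -173.9]
[0.576 0.066 0.3  ] [   6.5   22.1   18.3   86.1    0.  -173.5]
```

```bash
sed -i 's/R=np.array(\[\[t\[0\],t\[1\],0\],\[t\[1\],-t\[0\],0\]/R=np.array([[-t[0],-t[1],0],[-t[1],t[0],0]/' h.py
python3 - <<'E'
from h import *
print(np.linalg.det(pose(182,.05)[1]))
for a in(182,140,90): print(np.round(robot.solve_ik(*pose(a,.02)),1))
robot.movel([.193,-.461,.40],vel=.25)
robot.clamp(20)
robot.reach(*pose(182,.055,.33))
robot.movel(*pose(182,.055),vel=.15)
f0=robot.current_force()
r=robot.movel(*pose(182,.012),vel=.03,contact_N=1.2)
print(r,robot.current_ee_pos().round(4),(robot.current_force()-f0).round(2),robot.current_t(),robot.current_width())
cv2.imwrite("pics/side1.png",cv2.resize(robot.capture("side")[120:280,180:380],(800,640))[:600])
E
```

```text
1.0000000000000002
[ -6.1  17.2   1.1  73.9   0.  -98.1]
[  1.6  18.    2.2  74.2   0.  -48.4]
[ 6.1 27.1 15.5 78.4  0.   6.1]
True [ 0.5364 -0.0528  0.2287] [-0.12  0.58 -0.23] 6.4333 0.00047333383431544414
```

View pics/side1.png

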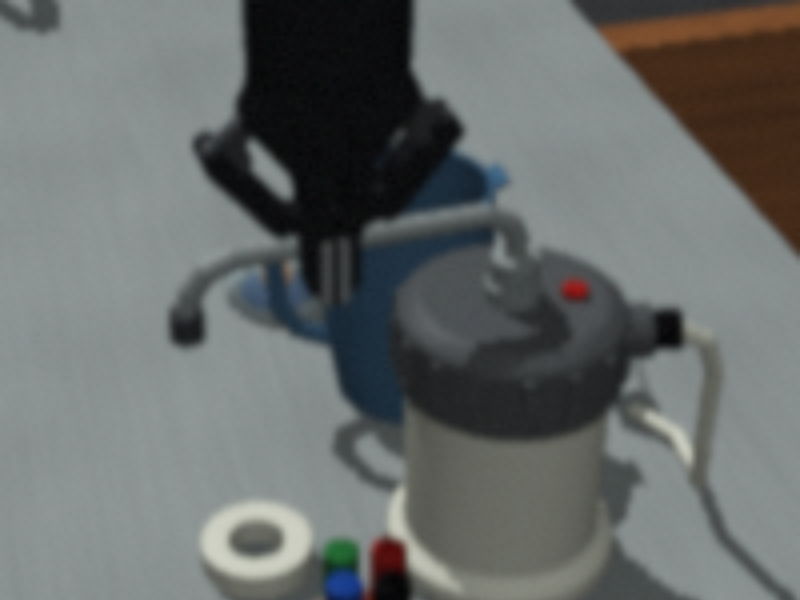

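The side view shows the closed fingertips touching the near (-y) side of the tube at about (338,260). They are well above the jug and nothing else has moved. Next I push round most of the way and look again.

Run:
```python
from h import *
fm=0
for a in np.arange(176,103,-9):
    robot.movel(*pose(a,.0165),vel=.05); fm=max(fm,np.linalg.norm(robot.current_force()))
print(fm,robot.current_ee_pos().round(4),robot.current_t())
a=robot.capture("scene");b=robot.capture("side");cv2.imwrite("pics/s2.png",a);cv2.imwrite("pics/d2.png",b)
cv2.imwrite("pics/crop2.png",cv2.convertScaleAbs(np.hstack([cv2.resize(i,(400,400),interpolation=cv2.INTER_CUBIC) for i in(a[145:275,190:320],b[130:260,215:345])]),alpha=1.5))
```

```text
1.8621750584534338 [0.5957 0.0588 0.229 ] 10.5583
```

View pics/crop2.png

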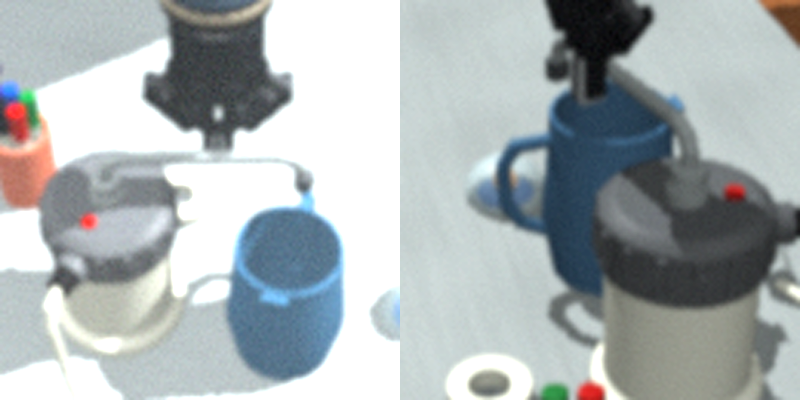

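The spout has followed the finger. Its outlet is now at crop (305,184) in the scene view and (558,68) in the side view, near the jug's handle edge. The jug and cup have not moved.

Run:
```python
from h import *
a=(190+305/3.077-.34,145+184/3.077-.34); b=(215+158/3.077-.34,130+68/3.077-.34)
for p in(onz("scene",a,.191),onz("side",b,.191),tri("scene",a,"side",b)):
    print(p,np.degrees(np.arctan2(p[1]-PIV[1],p[0]-PIV[0])).round(1),np.hypot(*(p[:2]-PIV)).round(4))
# jug rim circle fit from the first pictures (outer rim, z=.15), two views
s=lambda x,y:onz("scene",(180+x/3.077-.34,145+y/3.077-.34),.15)[:2]
d=lambda x,y:onz("side",(215+(x-400)/3.077-.34,145+y/3.077-.34),.15)[:2]
for pts in([s(265,250),s(374,250),s(320,208)],[d(549,65),d(672,68),d(610,36)]):
    P=np.array(pts); A=np.c_[2*P,np.ones(3)]; c=np.linalg.solve(A,(P**2).sum(1)); print("rim",c[:2].round(4),np.sqrt(c[2]+c[:2]@c[:2]).round(4))
```

```text
[0.5931 0.1383 0.191 ] 104.0 0.1776
[0.5947 0.1373 0.191 ] 103.6 0.1762
[0.5942 0.138  0.1912] 103.7 0.177
rim [0.6377 0.1354] 0.0475
rim [0.6349 0.1295] 0.0481
```

Run:
```python
from h import *
for a in(97,90.3): robot.movel(*pose(a,.0165),vel=.04)
print(np.linalg.norm(robot.current_force()))
robot.movel(*pose(90.3,.06),vel=.08); robot.movel(*pose(90.3,.15,.33),vel=.2)
print(robot.current_t())
a=robot.capture("scene");b=robot.capture("side")
cv2.imwrite("pics/crop3.png",cv2.convertScaleAbs(np.hstack([cv2.resize(i,(400,400),interpolation=cv2.INTER_CUBIC) for i in(a[145:275,190:320],b[130:260,215:345])]),alpha=1.5))
```

```text
0.7614311474416291
13.0833
```

View pics/crop3.png

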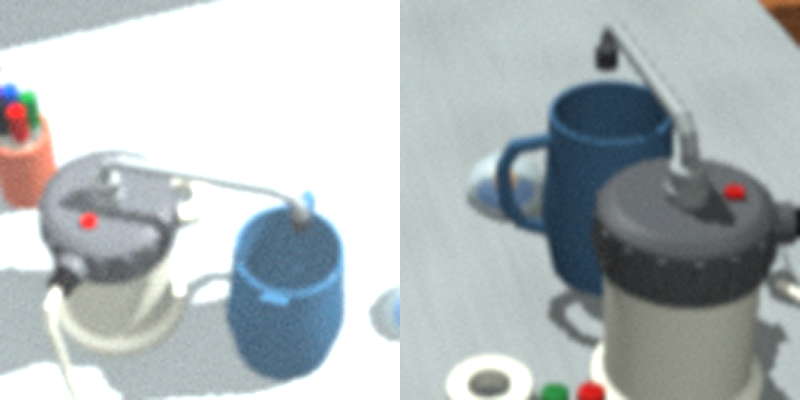

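The arm is clear and the outlet hangs over the jug, with its lower end at about (301,221) in the scene crop and (606,62) in the side crop. I'll check the offset from the mouth.

Run:
```python
from h import *
a=(190+301/3.077-.34,145+220/3.077-.34); b=(215+206/3.077-.34,130+60/3.077-.34)
for p in(onz("scene",a,.189),onz("side",b,.189),tri("scene",a,"side",b)):
    print(p,(p[:2]-[.6355,.132]).round(4))
```

```text
[0.6306 0.1429 0.189 ] [-0.0049  0.0109]
[0.6348 0.1435 0.189 ] [-0.0007  0.0115]
[0.6334 0.1424 0.1906] [-0.0021  0.0104]
```

```bash
python3 -c "
from station import robot
print(robot.hand_in())"
```

```text
the job is handed in; nothing more can be done
None
```

I pushed the spout round until its outlet was about 11 mm from the centre of the jug's mouth, measured from the images (limit 20 mm). The arm was then backed clear, the jug and cup looked unmoved, and the job is handed in; no verdict came back.

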